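# Stack the empty eyelet pots mouth-down on their stands

### The job

Put the five empty eyelet pots away in two stacks, all mouth-down as they stand now. On the blue stand: the red pot at the bottom, the white one on it and the black one on top; on the yellow stand: the green pot with the purple one on top. Seat every pot fully over the cone below it, let go of them all, and leave the full pot of eyelets where it stands.

Things in the scene. Friction and masses are not known exactly. Their poses are not given: they have to be found in the camera images.
- red_pot (a point): Red empty eyelet pot, round, mouth-down, 40 to 85 g: 52 mm outside, mouth 46 mm, 48 mm from rim (on the table) to the flat shoulder of its upturned base, on which stands a cone 40 mm wide, 28 at its top, 8 mm high. Another pot's rim drops round the cone onto the shoulder with 3 mm play: each pot adds 48 mm. Point: on the axis, 24 mm above the rim; z from rim to base (up).
- green_pot (a point): Green empty eyelet pot, round, mouth-down, 40 to 85 g: 52 mm outside, mouth 46 mm, 48 mm from rim (on the table) to the flat shoulder of its upturned base, on which stands a cone 40 mm wide, 28 at its top, 8 mm high. Another pot's rim drops round the cone onto the shoulder with 3 mm play: each pot adds 48 mm. Point: on the axis, 24 mm above the rim; z from rim to base (up).
- white_pot (a point): White empty eyelet pot, round, mouth-down, 40 to 85 g: 52 mm outside, mouth 46 mm, 48 mm from rim (on the table) to the flat shoulder of its upturned base, on which stands a cone 40 mm wide, 28 at its top, 8 mm high. Another pot's rim drops round the cone onto the shoulder with 3 mm play: each pot adds 48 mm. Point: on the axis, 24 mm above the rim; z from rim to base (up).
- black_pot (a point): Black empty eyelet pot, round, mouth-down, 40 to 85 g: 52 mm outside, mouth 46 mm, 48 mm from rim (on the table) to the flat shoulder of its upturned base, on which stands a cone 40 mm wide, 28 at its top, 8 mm high. Another pot's rim drops round the cone onto the shoulder with 3 mm play: each pot adds 48 mm. Point: on the axis, 24 mm above the rim; z from rim to base (up).
- purple_pot (a point): Purple empty eyelet pot, round, mouth-down, 40 to 85 g: 52 mm outside, mouth 46 mm, 48 mm from rim (on the table) to the flat shoulder of its upturned base, on which stands a cone 40 mm wide, 28 at its top, 8 mm high. Another pot's rim drops round the cone onto the shoulder with 3 mm play: each pot adds 48 mm. Point: on the axis, 24 mm above the rim; z from rim to base (up).
- blue_stand (a point): Blue stacking stand, fixed to the table: disc of 84 mm diameter, 10 mm high, with the same 8 mm high cone (40 to 28 mm wide) in its centre; a pot's rim drops round the cone and rests on the disc. This point lies on the axis on the disc's upper face, 10 mm above the table; z up.
- yellow_stand (a point): Yellow stacking stand, fixed to the table: disc of 84 mm diameter, 10 mm high, with the same 8 mm high cone (40 to 28 mm wide) in its centre; a pot's rim drops round the cone and rests on the disc. This point lies on the axis on the disc's upper face, 10 mm above the table; z up.
- full_pot (a point): Grey pot standing mouth-up and full of brass eyelets, 52 mm diameter, 48 mm high, about 160 g; it stays where it is. This point lies on its axis 24 mm above the table; z up.
Not all that is in view belongs to the job. Several things look just like the part that bears yellow_stand: the one meant starts farthest to the robot's right.

How it is judged:
By the outcome, as a careful person would: the job done as asked, in the order asked, and still so for the second after the job is handed in, with the robot touching nothing.
It also fails if it takes over 136 s, if anything falls off the work surface, if the arm or the gripper's body presses on something with over 40 N, if the wrist force passes 120 N, or if a joint passes its speed limit or range.

### The arm

A 6-joint arm with a two-finger parallel gripper is mounted at the origin on the work surface. World frame = base frame: x ahead of the robot, y to its left, z up, the work surface at z = 0. Lengths are in m, angles in rad, forces in N, time in s.
With the tool pointing down it reaches from about 0.3 to 0.775 m from the base axis. Payload 14.6 kg.
Tool frame: the origin (TCP) lies on the centre line of the jaws, within the pads' length; the fingertips stand 25 mm ahead of it and the grasp point (between the pads) lies 6 mm ahead of it; z points along the fingers, y is the line along which they close (so a half turn about z gives the same grasp; the last joint's range is limited). The gripper opens to 94 mm and grips with 3 to 60 N. Pads are 16 mm wide; open, the fingers measure 119 mm over their backs; the gripper's body (75 mm by 177 mm) begins 78 mm behind the grasp point.
Start: joints at [1.038, 0.3, 1.521, -0, 1.321, -0.067], TCP at [0.247, 0.491, 0.23] pointing down, gripper open.
Joint ranges: [-3.03, 3.03], [-0.79, 2.21], [0.23, 2.52], [-1.04, 4.18], [0, 3.07], [-2.55, 2.55]. Speed limits (rad/s): [2.22, 2.22, 2.57, 3.14, 3.14, 3.14].

### API

Orientations are given as a unit quaternion [x, y, z, w].
In Python, from bench import arm gives the robot as it stands.
- The arm moves only by the tool step_arm, never from a script. Its argument "motion" is a list of rows, each a list of 3 entries, a list of its own where there are three numbers: the finger opening in mm, from 0 to 94, then the shift along the tool's x, y, z in mm, then the turn, a rotation vector about the tool's x, y, z in degrees. In form: [[grip, [dx, dy, dz], [wx, wy, wz]], ...]. A call has 1 to 5 rows; each row is the pose to reach, as a shift and turn from the pose commanded when the call began, along the tool's axes at that moment; what a row does not reach only later rows make up. A row lasts 1/8 s, in which the tool goes at most 62.5 mm and 10.7 degrees, less where a joint would pass 70% of its speed; a pose out of reach is approached as far as the arm can. A call with a gripper value outside its range is refused whole. The fingers move at their own pace and stop on an object; "force" is the grip in N (left out, the last holds). Time passes only in rows, so rows that repeat a pose let the fingers close. It gives the time, the measured TCP pose, the force, the opening and the grip force at its end, in the units of the state.
- arm.read_state(): the state, without advancing time (a new reading comes with each control period).
- arm.read_camera(name): name is "scene" or "top" or "wrist"; returns the picture (400x640x3 uint8, red, green, blue); there is no depth.
- arm.get_calibration(name): a dict with "mtx" (3x3 intrinsics, pixels), "extrinsics" (4x4, takes a point from camera to world coordinates). Camera axes: x right, y down, z forward; pixel columns grow to the right and rows downward; lengths in m; the calibration is good to about 2 mm. A picture is of the moment at which its call begins: read the wrist's pose just before it. get_calibration takes no time and is no camera call; for the wrist camera it gives the pose at the moment of the call.
- arm.finish_job(): hands the job in; it is judged then, once.
Trained networks look in the newest picture that a camera, given by its name, has taken for a name from the list of things; names that differ only in an ending like _2 or _b are one class to them, and where a whole thing is asked for, a point or a joint stands for the part that bears it (a point fixed in the world has none). Each returns a list of dicts, best first, with "confidence" (0 to 1); they miss things now and then, are a little off and sometimes report something else, mostly with a low value. They report only what shows in the picture. A call takes as long as a camera call. They do not tell look-alikes from the thing itself.
- arm.spot_in(camera, label): "point" ([x, y, z] in m, in world coordinates, good to about 4 mm: the middle of the surface that is visible of it).
- arm.regions_of(camera, label): "pixels" (400x640 bool, what is visible of it).
The state is a dict: "clock": time; "joints": joint angles; "qd": joint speeds; "effort": joint torques, N m; "tool_pos": TCP position; "ee_rot": TCP orientation; "ft_force": force on the tool from outside, world axes, zero at the start; "moment": the same for the moment, N m; "width": finger opening in m; "finger_force": force on a finger pad.
Only numpy, scipy, OpenCV 4.12 (cv2) and the standard library are available. Lean on these libraries where they do the work, as an engineer would, in place of code of your own. Each camera call takes 0.05 s, during which the arm holds its last target. There are 200 camera calls.

## Working session

There is one attempt and no reset: what is moved stays moved. The work goes in short steps, Python scripts to look and compute and a tool call to move; the robot and the scene stay as the last step left them, time stands still between calls to the robot, and variables do not carry over. Pictures are saved under pics/ and viewed, at most 16 in all, crops included, and the job is handed in when it is done.

Besides the shell and the picture viewer there is one more tool, called after "Call:" as name([rows], argument=value, ...), one row to a line, values as JSON. step_arm: Moves the arm, as the interface text tells. Its arguments: {"type":"object","properties":{"motion":{"type":"array","items":{"type":"array"}},"force":{"type":"number"}},"required":["motion"]}

```bash
mkdir -p pics
cat > h.py <<'E'
import numpy as np, cv2
from bench import arm
from scipy.spatial.transform import Rotation as R
def save(cam,f):
    im=arm.read_camera(cam); cv2.imwrite('pics/'+f,im[:,:,::-1]); return im
def proj(cam,p):
    c=arm.get_calibration(cam); q=np.linalg.inv(c['extrinsics'])@np.r_[p,1]; u=c['mtx']@q[:3]; return u[:2]/u[2]
def ray(cam,uv,c=None):
    c=c or arm.get_calibration(cam); E=c['extrinsics']
    return E[:3,3],E[:3,:3]@np.linalg.inv(c['mtx'])@np.r_[uv,1]
def atz(cam,uv,z,c=None):
    o,d=ray(cam,uv,c); return o+d*(z-o[2])/d[2]
E
python3 - <<'E'
from h import *
a=save('scene','s0.png');b=save('top','t0.png')
cv2.imwrite('pics/both.png',cv2.resize(np.vstack([a,b])[:,:,::-1],None,fx=.75,fy=.75))
for n in ['red_pot','green_pot','white_pot','black_pot','purple_pot','blue_stand','yellow_stand','full_pot']:
    for cam in ['scene','top']:
        for d in arm.spot_in(cam,n): print(n,cam,round(d['confidence'],2),np.round(d['point'],3),proj(cam,d['point']).round())
s=arm.read_state();print(s['clock'],s['tool_pos'],s['ee_rot'])
E
```

```text
red_pot scene 0.66 [0.507 0.148 0.052] [391. 235.]
red_pot top 0.63 [0.484 0.14  0.05 ] [266. 211.]
green_pot scene 0.64 [0.46  0.012 0.047] [353. 187.]
green_pot top 0.71 [0.451 0.002 0.048] [317. 225.]
white_pot scene 0.95 [0.435 0.287 0.051] [474. 255.]
white_pot top 0.88 [0.42  0.275 0.049] [214. 234.]
black_pot scene 0.72 [ 0.448 -0.311  0.038] [256. 117.]
black_pot top 0.64 [0.486 0.139 0.05 ] [266. 210.]
black_pot top 0.57 [ 0.438 -0.318  0.048] [438. 233.]
purple_pot top 0.72 [ 0.47  -0.16   0.048] [379. 219.]
blue_stand scene 0.97 [0.614 0.029 0.012] [308. 245.]
blue_stand top 0.95 [0.605 0.023 0.01 ] [311. 169.]
yellow_stand scene 0.62 [ 0.61  -0.255  0.013] [219. 170.]
yellow_stand scene 0.56 [ 0.583 -0.117  0.012] [269. 197.]
yellow_stand top 0.91 [ 0.579 -0.119  0.009] [363. 179.]
yellow_stand top 0.67 [ 0.607 -0.258  0.005] [413. 171.]
yellow_stand top 0.6 [0.448 0.004 0.047] [317. 226.]
full_pot scene 0.94 [0.642 0.297 0.043] [412. 338.]
full_pot top 0.75 [ 0.471 -0.163  0.049] [380. 219.]
0.9 [0.247024   0.49139236 0.23044777] [ 2.30808697e-01  9.72999150e-01  1.28309650e-06 -5.14168544e-06]
```

View pics/both.png

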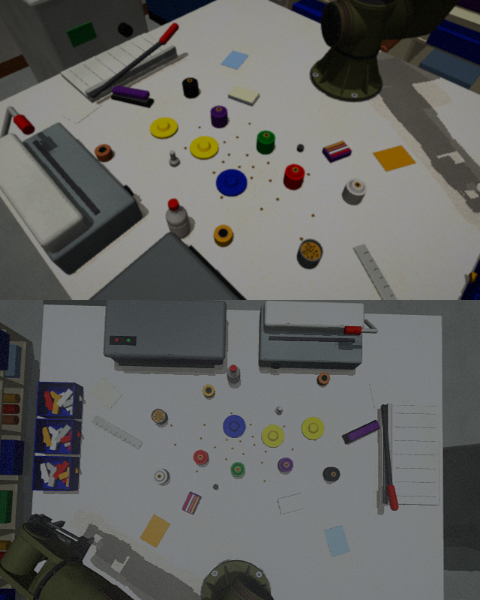

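The picture (0.75 scale) has the scene view on top and the top view below. All five pots stand mouth-down. The things that could be taken for the yellow stand are the discs at top-camera (363,179), y≈-0.12, and (413,171), y≈-0.257. The detector also reported the green pot at (317,226). The robot's right is -y, so I choose (413,171). The decoys to ignore are the two tape rolls, and the grey pot of eyelets at scene (412,338) stays put.

```bash
cat >> h.py <<'E'
def go(p):
    "shift in tool mm to world p from present pose"
    s=arm.read_state(); r=R.from_quat(s['ee_rot']); return (r.inv().apply(np.array(p)-s['tool_pos'])*1000).round(1)
def tri(n,cams=('scene','top'),near=None):
    A=[];
    for c in cams:
        ds=arm.regions_of(c,n)
        if near is not None: ds=sorted(ds,key=lambda d:np.hypot(*(np.argwhere(d['pixels']).mean(0)[::-1]-proj(c,near))))
        if not ds: return None
        m=np.argwhere(ds[0]['pixels']).mean(0)[::-1]; A.append(ray(c,m))
    M=0;b=0
    for o,d in A:
        d=d/np.linalg.norm(d);P=np.eye(3)-np.outer(d,d);M=M+P;b=b+P@o
    return np.linalg.solve(M,b)
E
python3 - <<'E'
from h import *
a=cv2.imread('pics/s0.png');b=cv2.imread('pics/t0.png')
cv2.imwrite('pics/crop.png',np.hstack([cv2.resize(a[130:330,190:490],(600,400)), cv2.resize(b[150:250,390:440],(200,400))]))
arm.read_camera('scene');arm.read_camera('top')
G=dict(red_pot=[.484,.14,.05],green_pot=[.451,.002,.05],white_pot=[.42,.275,.05],black_pot=[.438,-.318,.05],purple_pot=[.47,-.16,.05],blue_stand=[.605,.023,.01],yellow_stand=[.607,-.258,.01])
for n in G: print(n,tri(n,near=G[n]))
print(go([.42,0.14,.3]), R.from_quat(arm.read_state()['ee_rot']).as_matrix().round(3).tolist())
c=arm.get_calibration('wrist');s=arm.read_state();r=R.from_quat(s['ee_rot'])
print('cam in tool',r.inv().apply(c['extrinsics'][:3,3]-s['tool_pos']),(r.inv().as_matrix()@c['extrinsics'][:3,:3]).round(2).tolist(),c['mtx'].tolist())
E
```

```text
red_pot [0.48931201 0.14048329 0.0254722 ]
green_pot [0.44913731 0.00682774 0.0243561 ]
white_pot [0.41766115 0.28054672 0.0242532 ]
black_pot [ 0.43952671 -0.33245451  0.02287598]
purple_pot [ 0.46976938 -0.16530246  0.02446041]
blue_stand [0.60679466 0.0231721  0.00315343]
yellow_stand [ 0.60702155 -0.26563356  0.00354531]
[-312.4 -236.3  -69.5] [[-0.893, 0.449, 0.0], [0.449, 0.893, -0.0], [-0.0, 0.0, -1.0]]
cam in tool [ 0.08236498  0.00020255 -0.15564678] [[0.0, -0.96, -0.28], [1.0, 0.0, 0.0], [-0.0, -0.28, 0.96]] [[357.81054537332824, 0.0, 318.0020376057758], [0.0, 357.81054537332824, 202.0860529847187], [0.0, 0.0, 1.0]]
```

View pics/crop.png

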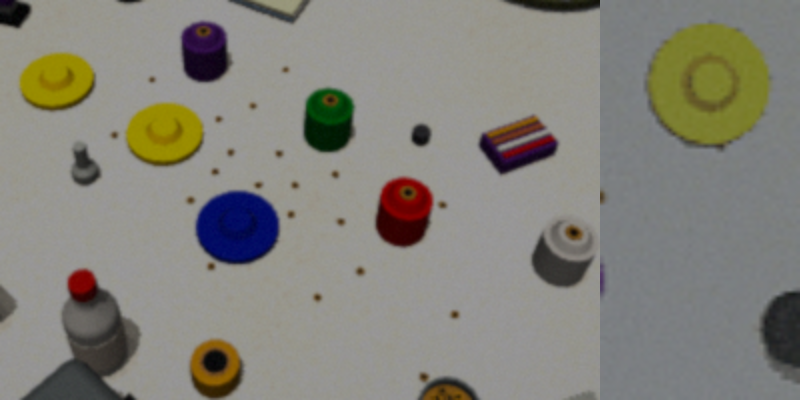

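The crop confirms it: five mouth-down pots, each with a brass eyelet marking its cone top, and the right-hand yellow stand has a clean cone. I'll move to an overview pose that brings everything into the wrist camera.

```bash
python3 -c "
from h import *
print(go([.46,.02,.25]))"
```

```text
[-402.  -325.5  -19.5]
```

Call:
step_arm([
  [94,[-402,-325.5,-19.5],[0,0,-26.7]],
  [94,[-402,-325.5,-19.5],[0,0,-26.7]],
  [94,[-402,-325.5,-19.5],[0,0,-26.7]],
  [94,[-402,-325.5,-19.5],[0,0,-26.7]],
  [94,[-402,-325.5,-19.5],[0,0,-26.7]],
])

```text
clock: 2.33
tool_pos: [0.3731, 0.2121, 0.2423]
ee_rot: [-0.0, 1.0, 0.0, 0.0]
ft_force: [0.2, 0.7, 0.6]
width: 0.0936
finger_force: 0.0
```

```bash
python3 -c "
from h import *
print(go([.46,.02,.25]),R.from_quat(arm.read_state()['ee_rot']).as_matrix().round(3).tolist())"
```

```text
[ -86.8 -192.1   -7.7] [[-1.0, -0.001, 0.001], [-0.001, 1.0, 0.0], [-0.001, 0.0, -1.0]]
```

Call:
step_arm([
  [94,[-87,-192,-8],[0,0,0]],
  [94,[-87,-192,-8],[0,0,0]],
  [94,[-87,-192,-8],[0,0,0]],
  [94,[-87,-192,-8],[0,0,0]],
  [94,[-87,-192,-8],[0,0,0]],
])

```text
clock: 2.95
tool_pos: [0.46, 0.0208, 0.2499]
ee_rot: [0.001, 1.0, -0.0, -0.0]
ft_force: [-0.8, 0.0, -0.2]
width: 0.094
finger_force: 0.0
```

```bash
cat >> h.py <<'E'
Z=dict(pot=.056,stand=.018)
def col(im,n):
    H,S,V=[x.astype(int) for x in cv2.split(cv2.cvtColor(im,cv2.COLOR_RGB2HSV))]
    return H,S,V
E
python3 - <<'E'
from h import *
im=save('wrist','w1.png')
print(arm.read_state()['tool_pos'],arm.read_state()['clock'])
cc=arm.get_calibration('wrist')
G=dict(red_pot=[.489,.140,.05],green_pot=[.449,.005,.05],white_pot=[.418,.279,.05],black_pot=[.44,-.33,.05],purple_pot=[.47,-.164,.05],blue_stand=[.607,.023,.01],yellow_stand=[.607,-.264,.01])
for n in G:
    print(n,proj('wrist',G[n]).round(),[(round(d['confidence'],2),d['point'].round(3) if hasattr(d['point'],'round') else np.round(d['point'],3)) for d in arm.spot_in('wrist',n)])
E
```

```text
[0.45964235 0.02181408 0.24988806] 3.0
red_pot [431. 210.] [(0.92, array([0.484, 0.137, 0.049])), (0.46, array([0.609, 0.282, 0.016]))]
green_pot [300. 172.] [(0.94, array([0.447, 0.008, 0.051]))]
white_pot [577. 142.] [(0.59, array([0.41 , 0.267, 0.048])), (0.19, array([0.608, 0.287, 0.016]))]
black_pot [-35. 162.] [(0.7, array([ 0.442, -0.307,  0.018]))]
purple_pot [135. 191.] [(0.68, array([ 0.469, -0.155,  0.048]))]
blue_stand [317. 291.] [(0.81, array([0.6  , 0.025, 0.008])), (0.66, array([0.414, 0.27 , 0.045]))]
yellow_stand [ 86. 290.] [(0.91, array([ 0.598, -0.258,  0.01 ])), (0.88, array([ 0.556, -0.132,  0.012])), (0.67, array([0.602, 0.026, 0.011]))]
```

View pics/w1.png

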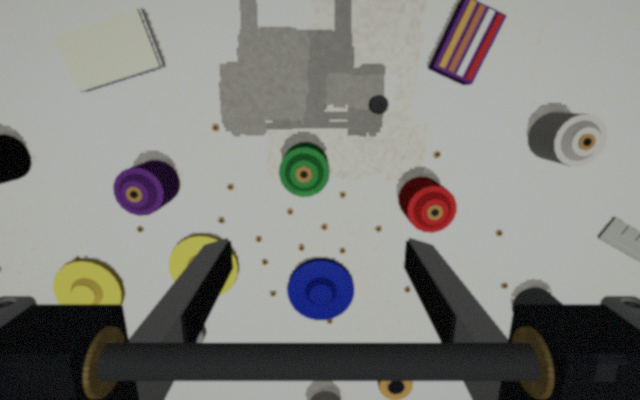

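The wrist view shows the eyelets at green (303,174), red (434,212), purple (134,194) and white (586,142). The blue cone top is at about (321,291) and the chosen yellow one at about (88,289).

Run:
```python
from h import *
for n,u,z in [('green',(303,174),.056),('red',(434,212),.056),('purple',(134,194),.056),('white',(586,142),.056),('blue',(321,291.5),.018),('yellow',(88,289),.018)]:
    print(n,atz('wrist',u,z).round(4))
print(go([.485,.137,.13]))
```

```text
green [0.4501 0.0082 0.056 ]
red [0.4895 0.1423 0.056 ]
purple [ 0.4711 -0.1629  0.056 ]
white [0.4178 0.2832 0.056 ]
blue [0.6036 0.0272 0.018 ]
yellow [ 0.6009 -0.2558  0.018 ]
[-25.5 114.4 120.1]
```

Call:
step_arm([
  [94,[-30,120,120],[0,0,0]],
  [94,[-30,120,120],[0,0,0]],
  [94,[-30,120,120],[0,0,0]],
  [94,[-30,120,120],[0,0,0]],
])

```text
clock: 3.85
tool_pos: [0.4885, 0.1436, 0.1277]
ee_rot: [-0.002, 1.0, -0.0, -0.002]
ft_force: [-0.5, -0.2, -0.0]
width: 0.094
finger_force: 0.0
```

```bash
cat >> h.py <<'E'
def brass(im,uv,r=40):
    "centroid of orange eyelet near uv"
    H,S,V=col(im,0); m=((H>8)&(H<24)&(S>110)&(V>70)).astype(np.uint8)
    u,v=[int(x) for x in uv]; k=np.zeros_like(m); k[max(0,v-r):v+r,max(0,u-r):u+r]=1; m&=k
    n,l,st,ce=cv2.connectedComponentsWithStats(m,connectivity=8)
    if n<2: return None
    i=1+np.argmax(st[1:,4]); ys,xs=np.nonzero(l==i); (cx,cy),ra=cv2.minEnclosingCircle(np.c_[xs,ys].astype(np.float32)); return np.array([cx,cy]),ra
def meet(A):
    M=0;b=0
    for o,d in A:
        d=d/np.linalg.norm(d);P=np.eye(3)-np.outer(d,d);M=M+P;b=b+P@o
    return np.linalg.solve(M,b)
E
python3 - <<'E'
from h import *
import pickle
s=arm.read_state();print(s['tool_pos'],s['clock'])
c=arm.get_calibration('wrist');im=save('wrist','w2.png')
g=proj('wrist',[.4895,.1423,.056]);print(g)
b=brass(im,g);print(b,brass(cv2.imread('pics/w1.png')[:,:,::-1].copy(),(434,212)))
if b: print(atz('wrist',b[0],.056))
E
```

```text
[0.48854799 0.14360356 0.12765519] 3.85
[316.65234455 224.71262574]
(array([311.8684082 , 227.57894897]), 12.14547348022461) (array([434.5, 212. ]), 8.20071029663086)
[0.49158043 0.1390489  0.056     ]
```

View pics/w2.png

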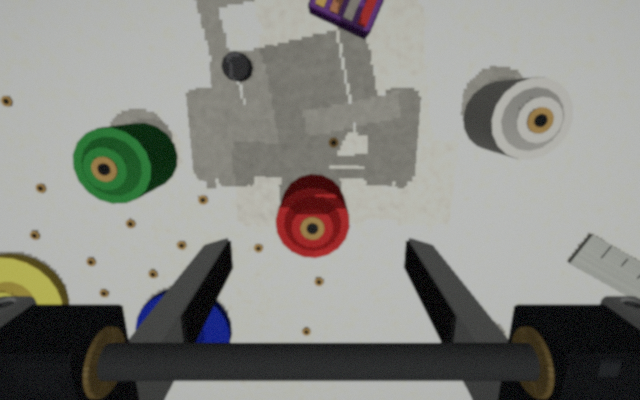

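Run:
```python
from h import *
import json
c2=arm.get_calibration('wrist')
# view 1 camera: same rigid mount, pose recovered from logged TCP
s=arm.read_state();r=R.from_quat(s['ee_rot']);T=np.eye(4);T[:3,:3]=r.as_matrix();T[:3,3]=s['tool_pos']
X=np.linalg.inv(T)@c2['extrinsics']
np.save('X.npy',X)
T1=np.eye(4);T1[:3,:3]=R.from_quat([.001,1,0,0]).as_matrix();T1[:3,3]=[.4598,.0215,.2499]
c1=dict(mtx=c2['mtx'],extrinsics=T1@X)
w1=cv2.imread('pics/w1.png')[:,:,::-1].copy();w2=cv2.imread('pics/w2.png')[:,:,::-1].copy()
for n,a,b in [('red',(434,212),(312,228)),('green',(303,174),(104,169)),('white',(586,142),(540,120))]:
    ba,bb=brass(w1,a,20)[0],brass(w2,b,25)[0]
    print(n,meet([ray('wrist',ba,c1),ray('wrist',bb,c2)]).round(4),atz('',bb,.056,c2).round(4))
print(go([.491,.139,.036]))
```

```text
red [0.4881 0.1391 0.0637] [0.4916 0.139  0.056 ]
green [0.4494 0.0078 0.0618] [0.451  0.0042 0.056 ]
white [0.4189 0.2833 0.0542] [0.4196 0.2817 0.056 ]
[-2.  -3.6 93.3]
```

The eyelets triangulate to z≈0.054–0.064, which matches the stated 0.056 top. I'll descend and grip red.

Call:
step_arm([
  [94,[-2,-4,45],[0,0,0]],
  [94,[-2,-4,92],[0,0,0]],
  [94,[-2,-4,92],[0,0,0]],
  [50,[-2,-4,92],[0,0,0]],
  [50,[-2,-4,92],[0,0,0]],
], force=12)

```text
clock: 4.53
tool_pos: [0.4928, 0.138, 0.0402]
ee_rot: [-0.0, 1.0, 0.0, 0.002]
ft_force: [0.6, -0.2, 0.5]
width: 0.0773
finger_force: 0.0
```

Call:
step_arm([
  [40,[0,0,0],[0,0,0]],
  [40,[0,0,0],[0,0,0]],
  [40,[0,0,0],[0,0,0]],
])

```text
clock: 4.9
tool_pos: [0.4918, 0.1381, 0.0384]
ee_rot: [-0.0, 1.0, 0.0, 0.0]
ft_force: [-0.3, -0.4, 4.1]
width: 0.0526
finger_force: 12.0
```

Call:
step_arm([
  [40,[0,0,-60],[0,0,0]],
  [40,[-50,-50,-80],[0,0,0]],
  [40,[-90,-90,-80],[0,0,0]],
  [40,[-113,-113.5,-80],[0,0,0]],
  [40,[-113,-113.5,-80],[0,0,0]],
])

```text
clock: 5.52
tool_pos: [0.6055, 0.0226, 0.1174]
ee_rot: [0.001, 1.0, -0.0, -0.0]
ft_force: [-1.4, 0.6, -1.5]
width: 0.0522
finger_force: 12.0
```

Run:
```python
from h import *
s=arm.read_state();print(s['tool_pos'],s['clock'],s['width'],s['finger_force'])
im=save('wrist','w3.png')
b=brass(im,proj('wrist',s['tool_pos']+[0,0,-.0384+.057]));print(b, proj('wrist',s['tool_pos']+[0,0,.018]))
print(atz('wrist',b[0],s['tool_pos'][2]+.018)-s['tool_pos'])
print(proj('wrist',[.605,.0245,.018]))
```

```text
[0.60551606 0.02260961 0.11735405] 5.525 0.05220534003871979 11.999687841162086
(array([318., 293.]), 18.681640625) [313.69953685 297.22813425]
[-0.00206313  0.00186699  0.018     ]
[318.00128353 212.96452355]
```

View pics/w3.png

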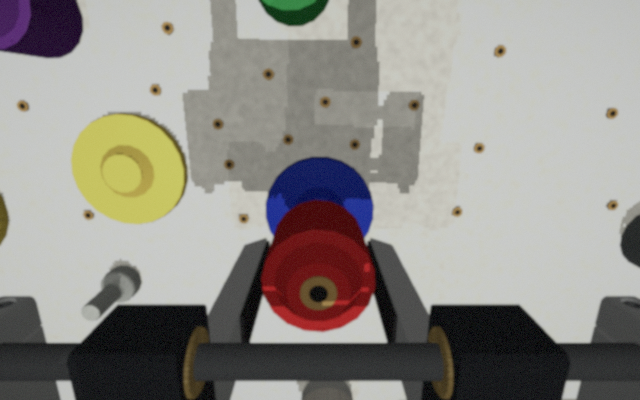

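Red is held and the blue disc sits under it, spanning about u=266–372 (centre 319), so y is already aligned. I'll fit the disc circle to get x.

```bash
cat >> h.py <<'E'
from scipy.optimize import least_squares
def disc(im,c,hue,z=.01,guess=None,rad=.042,top=True):
    "fit circle radius rad at height z to the outline of the hue mask on the camera's near side (upper image outline)"
    H,S,V=col(im,0); m=((H>hue[0])&(H<hue[1])&(S>120)&(V>50)).astype(np.uint8)
    n,l,st,ce=cv2.connectedComponentsWithStats(m)
    g=proj('wrist',[*guess,z]); i=1+np.argmin([np.hypot(*(ce[k]-g))+(1e4 if st[k,4]<800 else 0) for k in range(1,n)])
    m=(l==i).astype(np.uint8); cs,_=cv2.findContours(m,cv2.RETR_EXTERNAL,cv2.CHAIN_APPROX_NONE)
    P=np.array([atz('',p,z,c)[:2] for p in cs[0][:,0,:]])
    f=lambda q:np.hypot(*(P-q).T)-rad
    r=least_squares(f,guess,loss='soft_l1',f_scale=.001); e=np.abs(f(r.x)); return r.x,(e<.0015).mean(),len(P)
E
python3 - <<'E'
from h import *
c=arm.get_calibration('wrist');im=cv2.imread('pics/w3.png')[:,:,::-1].copy()
print(disc(im,c,(105,130),guess=[.605,.0245]))
print(disc(im,c,(22,36),guess=[.58,-.12]))
print(arm.read_state()['tool_pos'])
E
```

```text
(array([0.60765975, 0.02514804]), np.float64(0.4368932038834951), 309)
(array([ 0.57398238, -0.1161508 ]), np.float64(0.7628205128205128), 312)
[0.6046482  0.02385864 0.11732571]
```

Call:
step_arm([
  [40,[-4,0,30],[0,0,0]],
  [40,[-4,0,58],[0,0,0]],
  [40,[-4,0,64],[0,0,0]],
  [40,[-4,0,68],[0,0,0]],
  [40,[-4,0,68],[0,0,0]],
])

```text
clock: 6.2
tool_pos: [0.6089, 0.0247, 0.0508]
ee_rot: [-0.0, 1.0, -0.0, 0.001]
ft_force: [0.2, 0.5, -0.4]
width: 0.0523
finger_force: 12.0
```

Call:
step_arm([
  [40,[0,0,1.5],[0,0,0]],
  [40,[0,0,1.5],[0,0,0]],
  [60,[0,0,1.5],[0,0,0]],
  [60,[0,0,1.5],[0,0,0]],
])

```text
clock: 6.7
tool_pos: [0.6088, 0.0245, 0.0487]
ee_rot: [-0.0, 1.0, -0.0, 0.0]
ft_force: [-1.3, 0.1, 0.5]
width: 0.06
finger_force: 0.0
```

Call:
step_arm([
  [94,[0,0,0],[0,0,0]],
  [94,[0,0,-60],[0,0,0]],
  [94,[20,30,-90],[0,0,0]],
  [94,[70,80,-90],[0,0,0]],
  [94,[70,80,-90],[0,0,0]],
])

```text
clock: 7.32
tool_pos: [0.5369, 0.1064, 0.139]
ee_rot: [-0.001, 1.0, 0.0, 0.0]
ft_force: [-0.0, -0.2, -0.3]
width: 0.0941
finger_force: 0.0
```

Run:
```python
from h import *
s=arm.read_state();c=arm.get_calibration('wrist');im=save('wrist','w4.png');print(s['tool_pos'],s['clock'])
g=proj('wrist',[.608,.025,.066]);b=brass(im,g);print(g,b,atz('',b[0],.066,c))
g=proj('wrist',[.419,.282,.056]);b=brass(im,g);print(g,b,atz('',b[0],.056,c))
print(go([.419,.282,.125]))
```

```text
[0.53689277 0.10641977 0.13900791] 7.325
[206.22053976 314.58250385] (array([208., 317.]), 8.944372177124023) [0.60945292 0.02659831 0.066     ]
[605.05696447  37.17371505] (array([604.02502441,  36.97499847]), 14.17760944366455) [0.41816004 0.28181704 0.056     ]
[118.2 176.3  14. ]
```

View pics/w4.png

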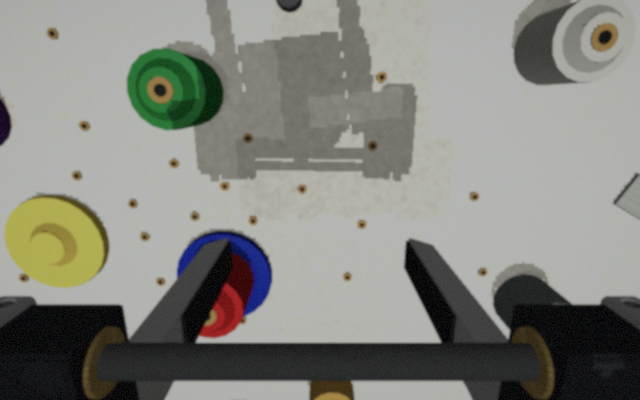

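Red sits upright on the blue disc, with its eyelet at about (208,317), consistent with the seated height. White is next, with its eyelet at (604,37).

Call:
step_arm([
  [94,[118,176,10],[0,0,0]],
  [94,[118,176,10],[0,0,0]],
  [94,[118,176,10],[0,0,0]],
  [94,[118,176,10],[0,0,0]],
  [94,[118,176,10],[0,0,0]],
])

```text
clock: 8.0
tool_pos: [0.4208, 0.2811, 0.1284]
ee_rot: [-0.001, 1.0, -0.0, -0.0]
ft_force: [-0.5, -0.9, 0.3]
width: 0.0941
finger_force: 0.0
```

```bash
cat >> h.py <<'E'
def lookpot(xy,f,z=.056,zt=.037):
    s=arm.read_state();c=arm.get_calibration('wrist');im=save('wrist',f)
    g=proj('wrist',[*xy,z]);b=brass(im,g);p=atz('',b[0],z,c);print(s['clock'],s['tool_pos'].round(4) if hasattr(s['tool_pos'],'round') else s['tool_pos'],g.round(),b,p.round(4),'go',go([p[0],p[1]-.001,zt]))
    return p
E
python3 -c "
from h import *
lookpot([.418,.282],'w5.png')"
```

```text
8.0 [0.4208 0.2811 0.1284] [320. 220.] (array([316.4750061, 222.       ]), 10.713443756103516) [0.4189 0.2807 0.056 ] go [ 2.4 -0.6 91.4]
```

Call:
step_arm([
  [94,[2,-0.5,50],[0,0,0]],
  [94,[2,-0.5,91],[0,0,0]],
  [94,[2,-0.5,91],[0,0,0]],
  [40,[2,-0.5,91],[0,0,0]],
  [40,[2,-0.5,91],[0,0,0]],
])

```text
clock: 8.68
tool_pos: [0.4197, 0.2801, 0.0392]
ee_rot: [0.0, 1.0, 0.001, 0.001]
ft_force: [0.4, 0.0, 0.3]
width: 0.0775
finger_force: 0.0
```

Call:
step_arm([
  [40,[0,0,0],[0,0,0]],
  [40,[0,0,0],[0,0,0]],
  [40,[0,0,0],[0,0,0]],
])

```text
clock: 9.05
tool_pos: [0.4188, 0.28, 0.0378]
ee_rot: [-0.0, 1.0, 0.0, 0.0]
ft_force: [-1.3, -0.5, 3.4]
width: 0.0528
finger_force: 12.0
```

Call:
step_arm([
  [40,[0,0,-60],[0,0,0]],
  [40,[-20,-20,-117],[0,0,0]],
  [40,[-60,-70,-117],[0,0,0]],
  [40,[-95,-118,-117],[0,0,0]],
  [40,[-130,-166,-117],[0,0,0]],
])

```text
clock: 9.68
tool_pos: [0.5496, 0.1123, 0.1547]
ee_rot: [-0.0, 1.0, 0.0, 0.0]
ft_force: [0.3, -0.2, -0.1]
width: 0.0525
finger_force: 12.0
```

Call:
step_arm([
  [40,[-60,-90,0],[0,0,0]],
  [40,[-60,-90,0],[0,0,0]],
  [40,[-60,-90,0],[0,0,0]],
])

```text
clock: 10.05
tool_pos: [0.6095, 0.0214, 0.1538]
ee_rot: [0.002, 1.0, -0.0, -0.0]
ft_force: [-0.7, 0.8, 0.1]
width: 0.0529
finger_force: 12.0
```

```bash
cat >> h.py <<'E'
def held(f,zg):
    s=arm.read_state();c=arm.get_calibration('wrist');im=save('wrist',f);t=np.array(s['tool_pos'])
    p=t+[0,0,.056-zg];g=proj('wrist',p);b=brass(im,g)
    print(s['clock'],t.round(4),s['width'],g.round(),b,'pot rel tool',(atz('',b[0],p[2],c)-p).round(4) if b else None); return im,c
E
python3 -c "
from h import *
im,c=held('w6.png',.0378)
try: print(disc(im,c,(105,130),guess=[.607,.025]))
except Exception as e: print(e)
"
```

```text
10.05 [0.6095 0.0214 0.1538] 0.0529083271249815 [313. 297.] (array([317.85211182, 297.16195679]), 17.283740997314453) pot rel tool [0.0007 0.0005 0.    ]
(array([0.60946378, 0.02377408]), np.float64(0.375), 328)
```

View pics/w6.png

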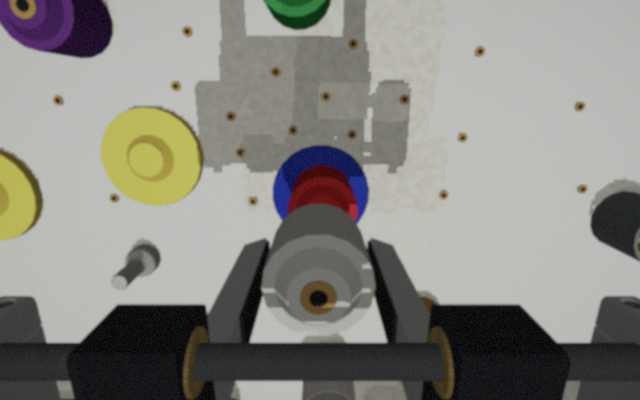

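White is held at u≈318 and red below is centred at about u≈322, so I'll nudge +y and lower.

Call:
step_arm([
  [40,[1,1.5,20],[0,0,0]],
  [40,[1,1.5,40],[0,0,0]],
  [40,[1,1.5,50],[0,0,0]],
  [40,[1,1.5,56],[0,0,0]],
  [40,[1,1.5,57],[0,0,0]],
])

```text
clock: 10.72
tool_pos: [0.6077, 0.0257, 0.0977]
ee_rot: [-0.0, 1.0, 0.0, 0.0]
ft_force: [0.4, -0.3, -0.2]
width: 0.0529
finger_force: 12.0
```

Call:
step_arm([
  [40,[0,0,1.5],[0,0,0]],
  [40,[0,0,1.5],[0,0,0]],
])

```text
clock: 10.98
tool_pos: [0.6078, 0.0255, 0.0963]
ee_rot: [-0.0, 1.0, 0.0, 0.0]
ft_force: [-0.4, 0.3, -0.1]
width: 0.0528
finger_force: 12.0
```

Call:
step_arm([
  [40,[0,0,0.5],[0,0,0]],
  [58,[0,0,0.5],[0,0,0]],
  [94,[0,0,0.5],[0,0,0]],
  [94,[0,0,0.5],[0,0,0]],
  [94,[0,0,-50],[0,0,0]],
])

```text
clock: 11.6
tool_pos: [0.6061, 0.0255, 0.1433]
ee_rot: [-0.0, 1.0, 0.0, -0.003]
ft_force: [0.7, -0.3, 0.8]
width: 0.0843
finger_force: 0.0
```

Call:
step_arm([
  [94,[0,0,-50],[0,0,0]],
  [94,[60,-40,-40],[0,0,0]],
  [94,[100,-90,-40],[0,0,0]],
  [94,[100,-90,-40],[0,0,0]],
])

```text
clock: 12.1
tool_pos: [0.5061, -0.0663, 0.1864]
ee_rot: [0.001, 1.0, -0.0, 0.0]
ft_force: [0.9, -0.3, -0.1]
width: 0.0941
finger_force: 0.0
```

Run:
```python
from h import *
lookpot([.608,.026],'w7.png',z=.114)
```

```text
Traceback (most recent call last):
  File "h.py", line 55, in lookpot
    g=proj('wrist',[*xy,z]);b=brass(im,g);p=atz('',b[0],z,c);print(s['clock'],s['tool_pos'].round(4) if hasattr(s['tool_pos'],'round') else s['tool_pos'],g.round(),b,p.round(4),'go',go([p[0],p[1]-.001,zt]))
                                                   ~^^^
TypeError: 'NoneType' object is not subscriptable
```

View pics/w7.png

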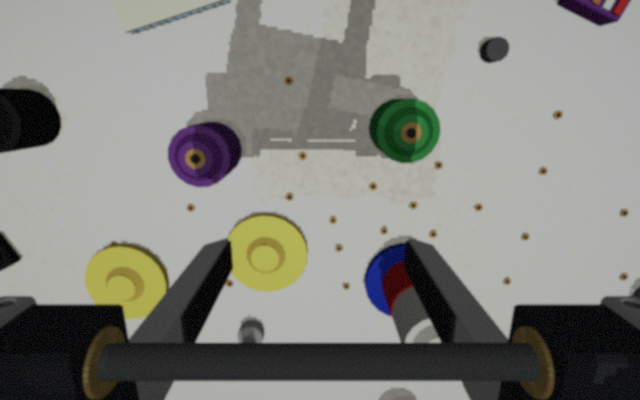

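White stands straight and flush on red at about (415,315). Black is at the left edge, about (15,118), so I'll go above it.

Call:
step_arm([
  [94,[66,-257,35],[0,0,0]],
  [94,[66,-257,35],[0,0,0]],
  [94,[66,-257,35],[0,0,0]],
  [94,[66,-257,35],[0,0,0]],
  [94,[66,-257,35],[0,0,0]],
])

```text
clock: 12.78
tool_pos: [0.4416, -0.3239, 0.1502]
ee_rot: [0.001, 1.0, 0.0, -0.0]
ft_force: [0.7, -0.0, 1.0]
width: 0.0942
finger_force: 0.0
```

Run:
```python
from h import *
s=arm.read_state();print(s['clock'],s['tool_pos'],s['joints'])
c=arm.get_calibration('wrist');im=save('wrist','w8.png')
b=brass(im,proj('wrist',[.44,-.325,.056]),60);print(b, b and (atz('',b[0],.056,c),go([*(atz('',b[0],.056,c)[:2]),.037])))
```

```text
12.775 [ 0.44158481 -0.32385138  0.15023108] [-6.99652853e-01  3.73651560e-01  1.61828385e+00 -3.62379522e-05
  1.15020050e+00 -2.26827793e+00]
(array([308.67327881, 214.70297241]), 11.796921730041504) (array([ 0.44170418, -0.33003812,  0.056     ]), array([ -0.3,  -6. , 113.2]))
```

View pics/w8.png

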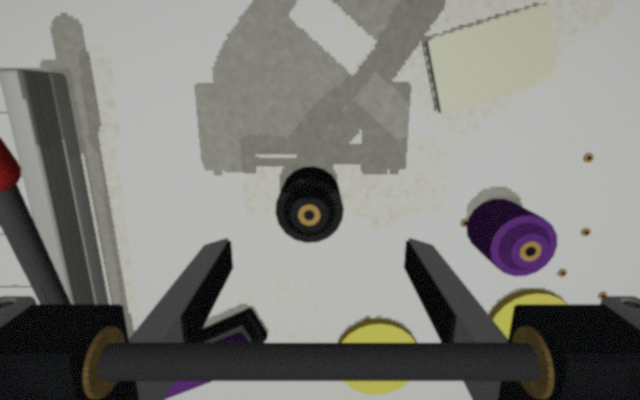

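Black is centred at (309,215). The marker at about (240,330) lies well ahead of the fingers, so the descent is clear.

Call:
step_arm([
  [94,[0,-6,50],[0,0,0]],
  [94,[0,-6,100],[0,0,0]],
  [94,[0,-6,112],[0,0,0]],
  [40,[0,-6,112],[0,0,0]],
  [40,[0,-6,112],[0,0,0]],
])

```text
clock: 13.45
tool_pos: [0.4429, -0.3279, 0.041]
ee_rot: [-0.0, 1.0, -0.001, 0.001]
ft_force: [0.4, -0.4, 0.2]
width: 0.0776
finger_force: 0.0
```

Call:
step_arm([
  [40,[0,0,0],[0,0,0]],
  [40,[0,0,0],[0,0,0]],
  [40,[0,0,0],[0,0,0]],
])

```text
clock: 13.82
tool_pos: [0.442, -0.3278, 0.0396]
ee_rot: [-0.0, 1.0, -0.0, 0.0]
ft_force: [-0.9, 0.4, 4.0]
width: 0.0519
finger_force: 12.0
```

Call:
step_arm([
  [40,[0,0,-60],[0,0,0]],
  [40,[0,0,-120],[0,0,0]],
  [40,[-10,20,-165],[0,0,0]],
  [40,[-35,75,-165],[0,0,0]],
  [40,[-60,130,-165],[0,0,0]],
])

```text
clock: 14.45
tool_pos: [0.5021, -0.1963, 0.2046]
ee_rot: [0.001, 1.0, -0.0, 0.0]
ft_force: [0.5, -1.0, 0.0]
width: 0.0522
finger_force: 12.0
```

Call:
step_arm([
  [40,[-106,223,0],[0,0,0]],
  [40,[-106,223,0],[0,0,0]],
  [40,[-106,223,0],[0,0,0]],
  [40,[-106,223,0],[0,0,0]],
  [40,[-106,223,0],[0,0,0]],
])

```text
clock: 15.08
tool_pos: [0.6083, 0.0289, 0.2033]
ee_rot: [-0.002, 1.0, 0.0, -0.0]
ft_force: [-1.5, -1.2, -0.4]
width: 0.0519
finger_force: 12.0
```

```bash
python3 -c "
from h import *
im,c=held('w9.png',.0396)
try: print(disc(im,c,(105,130),guess=[.607,.025]))
except Exception as e: print(e)
"
```

```text
15.075 [0.6083 0.0289 0.2033] 0.05185772709416156 [321. 295.] (array([317.95587158, 295.        ]), 18.396133422851562) pot rel tool [0.0007 0.0006 0.    ]
(array([0.61022956, 0.0240091 ]), np.float64(0.2936802973977695), 269)
```

View pics/w9.png

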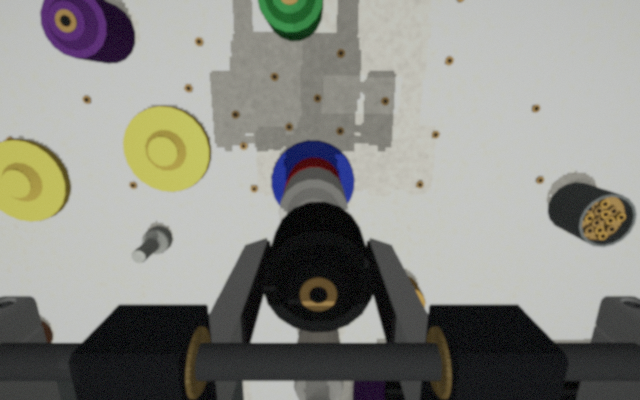

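White's centre is at u≈315 and the held black's at 318. I'll shift slightly to -y, let it settle, then lower.

Call:
step_arm([
  [40,[0,-1,20],[0,0,0]],
  [40,[0,-1,35],[0,0,0]],
  [40,[0,-1,35],[0,0,0]],
])

```text
clock: 15.5
tool_pos: [0.6071, 0.0236, 0.1679]
ee_rot: [0.0, 1.0, -0.0, -0.001]
ft_force: [0.3, -0.2, -0.8]
width: 0.0517
finger_force: 12.0
```

Call:
step_arm([
  [40,[-1,1.5,8],[0,0,0]],
  [40,[-1,1.5,14],[0,0,0]],
  [40,[-1,1.5,19],[0,0,0]],
  [40,[-1,1.5,21],[0,0,0]],
  [40,[-1,1.5,21.5],[0,0,0]],
])

```text
clock: 16.12
tool_pos: [0.6087, 0.026, 0.1475]
ee_rot: [-0.0, 1.0, 0.0, -0.0]
ft_force: [0.2, 0.1, -0.4]
width: 0.0518
finger_force: 12.0
```

Call:
step_arm([
  [40,[0,0,0.5],[0,0,0]],
  [40,[0,0,0.5],[0,0,0]],
])

```text
clock: 16.38
tool_pos: [0.6088, 0.026, 0.1471]
ee_rot: [-0.0, 1.0, -0.0, 0.0]
ft_force: [0.5, 0.4, -1.4]
width: 0.0518
finger_force: 12.0
```

Call:
step_arm([
  [40,[0,0,1.2],[0,0,0]],
  [58,[0,0,1.2],[0,0,0]],
  [94,[0,0,1.2],[0,0,0]],
  [94,[0,0,1.2],[0,0,0]],
  [94,[0,0,-50],[0,0,0]],
])

```text
clock: 17.0
tool_pos: [0.6073, 0.026, 0.1942]
ee_rot: [-0.0, 1.0, 0.0, -0.003]
ft_force: [0.9, 0.4, 1.0]
width: 0.0844
finger_force: 0.0
```

Call:
step_arm([
  [94,[0,0,-60],[0,0,0]],
  [94,[0,0,-60],[0,0,0]],
  [94,[60,0,-60],[0,0,0]],
  [94,[140,-18,-40],[0,0,0]],
  [94,[158,-18,-30],[0,0,0]],
])

```text
clock: 17.62
tool_pos: [0.4484, 0.0077, 0.2259]
ee_rot: [-0.0, 1.0, -0.0, -0.0]
ft_force: [0.5, -0.4, 0.7]
width: 0.0943
finger_force: 0.0
```

Run:
```python
from h import *
p=lookpot([.45,.005],'w10.png')
```

```text
17.625 [0.4484 0.0077 0.2259] [314. 196.] (array([316.70129395, 191.37661743]), 7.7265944480896) [0.4503 0.0071 0.056 ] go [ -6.4  -1.6 186.7]
```

View pics/w10.png

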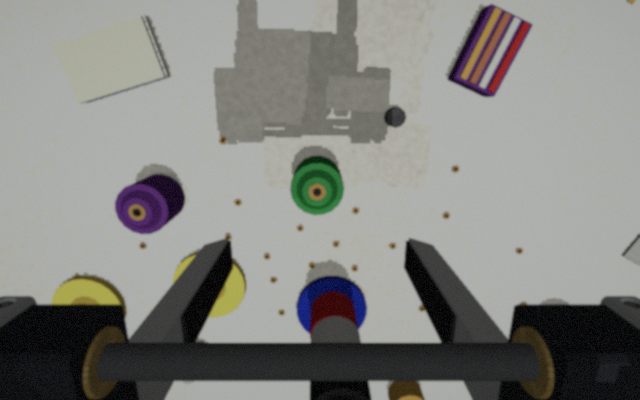

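The blue stack of red, white and black stands straight at about (335,320). Green is at (317,191), so I'll descend over it.

Call:
step_arm([
  [94,[0,0,50],[0,0,0]],
  [94,[0,0,95],[0,0,0]],
  [94,[0,0,95],[0,0,0]],
  [94,[0,0,95],[0,0,0]],
])

```text
clock: 18.18
tool_pos: [0.4514, 0.0079, 0.1333]
ee_rot: [-0.0, 1.0, -0.0, 0.001]
ft_force: [0.2, 0.9, 0.2]
width: 0.0938
finger_force: 0.0
```

Run:
```python
from h import *
p=lookpot([.45,.006],'w11.png')
```

```text
18.175 [0.4514 0.0079 0.1333] [314. 220.] (array([315.97915649, 220.94792175]), 10.770564079284668) [0.4506 0.0071 0.056 ] go [ 1.2 -1.8 96.6]
```

Call:
step_arm([
  [94,[1,-1,50],[0,0,0]],
  [94,[1,-1,95],[0,0,0]],
  [94,[1,-1,95],[0,0,0]],
  [40,[1,-1,95],[0,0,0]],
  [40,[1,-1,95],[0,0,0]],
])

```text
clock: 18.85
tool_pos: [0.4509, 0.0069, 0.039]
ee_rot: [-0.0, 1.0, -0.0, 0.002]
ft_force: [0.3, -0.6, -0.4]
width: 0.0771
finger_force: 0.0
```

Call:
step_arm([
  [40,[0,0,0],[0,0,0]],
  [40,[0,0,0],[0,0,0]],
  [40,[0,0,0],[0,0,0]],
])

```text
clock: 19.23
tool_pos: [0.4499, 0.0069, 0.0373]
ee_rot: [-0.0, 1.0, -0.0, 0.0]
ft_force: [-1.5, 0.5, 5.9]
width: 0.0528
finger_force: 12.0
```

Call:
step_arm([
  [40,[0,0,-60],[0,0,0]],
  [40,[0,0,-100],[0,0,0]],
  [40,[-30,-50,-100],[0,0,0]],
  [40,[-60,-103,-100],[0,0,0]],
  [40,[-90,-156,-100],[0,0,0]],
])

```text
clock: 19.85
tool_pos: [0.5405, -0.1507, 0.1371]
ee_rot: [-0.0, 1.0, 0.0, 0.0]
ft_force: [0.9, 0.1, -0.4]
width: 0.0522
finger_force: 12.0
```

Call:
step_arm([
  [40,[-64,-110,0],[0,0,0]],
  [40,[-64,-110,0],[0,0,0]],
  [40,[-64,-110,0],[0,0,0]],
  [40,[-64,-110,0],[0,0,0]],
])

```text
clock: 20.35
tool_pos: [0.6034, -0.2586, 0.1363]
ee_rot: [-0.0, 1.0, 0.0, -0.001]
ft_force: [0.7, 0.4, -0.1]
width: 0.0524
finger_force: 12.0
```

```bash
python3 -c "
from h import *
im,c=held('w12.png',.0373)
print(disc(im,c,(22,36),guess=[.605,-.26]))
"
```

```text
20.35 [ 0.6034 -0.2586  0.1363] 0.05242870340974108 [315. 296.] (array([318.   , 298.625]), 17.618005752563477) pot rel tool [0.0012 0.0006 0.    ]
(array([ 0.60804505, -0.26496451]), np.float64(0.4311594202898551), 276)
```

View pics/w12.png

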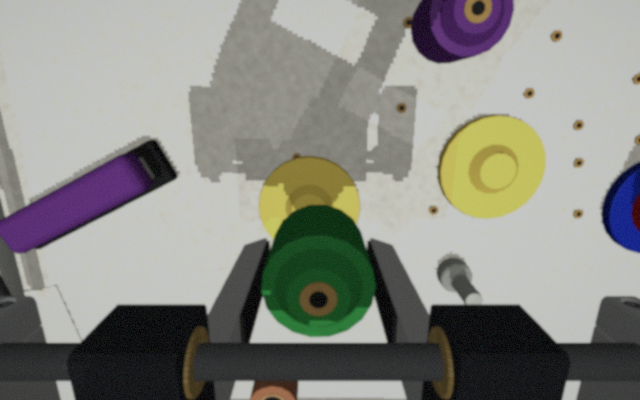

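The held green pot is centred at u=318 and the yellow disc at u≈310, so I'll shift about 6 mm to -y and 3 mm to +x, then lower.

Call:
step_arm([
  [40,[-3,-6,40],[0,0,0]],
  [40,[-3,-6,65],[0,0,0]],
  [40,[-3,-6,65],[0,0,0]],
])

```text
clock: 20.78
tool_pos: [0.6059, -0.2635, 0.0708]
ee_rot: [-0.001, 1.0, 0.001, -0.001]
ft_force: [0.6, -0.5, -0.4]
width: 0.0524
finger_force: 12.0
```

Call:
step_arm([
  [40,[0,0,10],[0,0,0]],
  [40,[0,0,16],[0,0,0]],
  [40,[0,0,21],[0,0,0]],
  [40,[0,0,22],[0,0,0]],
  [40,[0,0,22],[0,0,0]],
])

```text
clock: 21.4
tool_pos: [0.6068, -0.2651, 0.0501]
ee_rot: [-0.0, 1.0, -0.0, 0.0]
ft_force: [-1.0, -0.2, -0.7]
width: 0.0522
finger_force: 12.0
```

Call:
step_arm([
  [40,[0,0,2.5],[0,0,0]],
  [40,[0,0,2.5],[0,0,0]],
  [58,[0,0,2.5],[0,0,0]],
  [94,[0,0,2.5],[0,0,0]],
  [94,[0,0,2.5],[0,0,0]],
])

```text
clock: 22.02
tool_pos: [0.6068, -0.265, 0.0475]
ee_rot: [-0.0, 1.0, -0.0, 0.0]
ft_force: [-0.4, -0.6, 0.9]
width: 0.0744
finger_force: 0.0
```

Call:
step_arm([
  [94,[0,0,-50],[0,0,0]],
  [94,[0,0,-90],[0,0,0]],
  [94,[50,40,-90],[0,0,0]],
  [94,[100,80,-90],[0,0,0]],
  [94,[136,102,-85],[0,0,0]],
])

```text
clock: 22.65
tool_pos: [0.4691, -0.1617, 0.1328]
ee_rot: [-0.0, 1.0, -0.0, 0.0]
ft_force: [1.0, -0.1, 1.2]
width: 0.0943
finger_force: 0.0
```

Call:
step_arm([
  [94,[0,0,0],[0,0,0]],
  [94,[0,0,0],[0,0,0]],
])

```text
clock: 22.9
tool_pos: [0.4715, -0.1635, 0.1331]
ee_rot: [-0.0, 1.0, -0.0, 0.001]
ft_force: [-0.2, -0.4, -0.4]
width: 0.0942
finger_force: 0.0
```

Run:
```python
from h import *
p=lookpot([.471,-.163],'w13.png')
im=cv2.imread('pics/w13.png')[:,:,::-1].copy();g=proj('wrist',[.607,-.265,.066]);b=brass(im,g);print(g,b,b and atz('wrist',b[0],.066))
```

```text
22.9 [ 0.4715 -0.1635  0.1331] [318. 221.] (array([316.47015381, 220.84327698]), 10.690075874328613) [ 0.4706 -0.164   0.056 ] go [ 1.1 -1.3 95.9]
[184.90993437 392.89898685] (array([185.27851868, 393.90267944]), 9.722063064575195) [ 0.60795124 -0.2648149   0.066     ]
```

View pics/w13.png

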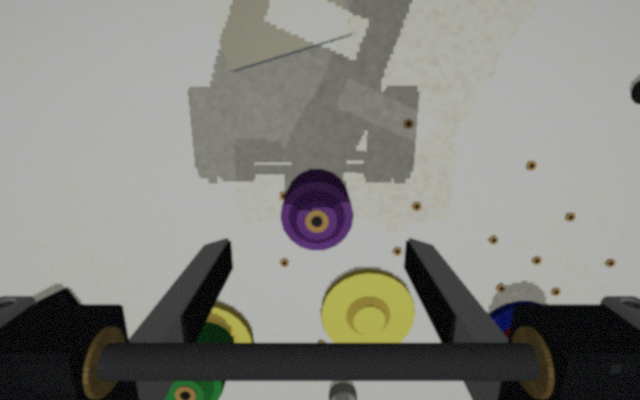

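Purple is centred at (316,221), and green is seated on the right-hand yellow disc with its eyelet at (185,394), as predicted.

Call:
step_arm([
  [94,[1,-1,50],[0,0,0]],
  [94,[1,-1,95],[0,0,0]],
  [94,[1,-1,95],[0,0,0]],
  [40,[1,-1,95],[0,0,0]],
  [40,[1,-1,95],[0,0,0]],
])

```text
clock: 23.58
tool_pos: [0.4708, -0.1645, 0.0392]
ee_rot: [-0.0, 1.0, -0.001, 0.001]
ft_force: [0.5, 0.4, 0.7]
width: 0.0775
finger_force: 0.0
```

Call:
step_arm([
  [40,[0,0,0],[0,0,0]],
  [40,[0,0,0],[0,0,0]],
  [40,[0,0,0],[0,0,0]],
])

```text
clock: 23.95
tool_pos: [0.4699, -0.1641, 0.0379]
ee_rot: [-0.0, 1.0, -0.0, 0.0]
ft_force: [0.0, 0.8, 3.8]
width: 0.0526
finger_force: 12.0
```

Call:
step_arm([
  [40,[0,0,-60],[0,0,0]],
  [40,[0,0,-117],[0,0,0]],
  [40,[-48,-35,-117],[0,0,0]],
  [40,[-96,-70,-117],[0,0,0]],
  [40,[-137,-101,-117],[0,0,0]],
])

```text
clock: 24.58
tool_pos: [0.6081, -0.2661, 0.1545]
ee_rot: [-0.0, 1.0, -0.0, 0.0]
ft_force: [0.3, -0.6, -0.9]
width: 0.0524
finger_force: 12.0
```

Call:
step_arm([
  [40,[0,0,0],[0,0,0]],
  [40,[0,0,20],[0,0,0]],
  [40,[0,0,32],[0,0,0]],
  [40,[0,0,32],[0,0,0]],
])

```text
clock: 25.08
tool_pos: [0.6059, -0.2643, 0.1213]
ee_rot: [-0.0, 1.0, 0.0, -0.001]
ft_force: [-0.3, 0.0, -0.8]
width: 0.0528
finger_force: 12.0
```

```bash
python3 -c "
from h import *
im,c=held('w14.png',.0379)
cv2.imwrite('pics/w14c.png',im[100:400,170:470,::-1])
"
```

```text
25.075 [ 0.6059 -0.2643  0.1213] 0.05278780424619757 [317. 293.] (array([318.        , 297.67855835]), 17.393550872802734) pot rel tool [0.0011 0.0006 0.    ]
```

View pics/w14c.png

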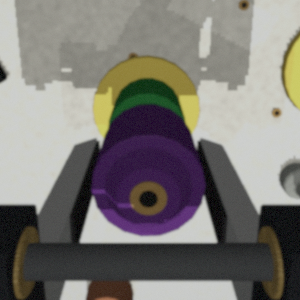

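The purple pot is lined up over green (crop centre u≈147–148). I'll lower, seat it and release.

Call:
step_arm([
  [40,[0,0,10],[0,0,0]],
  [40,[0,0,17],[0,0,0]],
  [40,[0,0,22],[0,0,0]],
  [40,[0,0,24],[0,0,0]],
  [40,[0,0,24],[0,0,0]],
])

```text
clock: 25.75
tool_pos: [0.6068, -0.265, 0.0985]
ee_rot: [-0.0, 1.0, 0.0, -0.0]
ft_force: [-0.7, 0.2, -0.1]
width: 0.0528
finger_force: 12.0
```

Call:
step_arm([
  [40,[0,0,1.5],[0,0,0]],
  [40,[0,0,1.5],[0,0,0]],
])

```text
clock: 26.0
tool_pos: [0.6068, -0.265, 0.097]
ee_rot: [-0.0, 1.0, -0.0, 0.0]
ft_force: [0.6, 0.0, -0.0]
width: 0.0526
finger_force: 12.0
```

Call:
step_arm([
  [40,[0,0,1],[0,0,0]],
  [58,[0,0,1],[0,0,0]],
  [94,[0,0,1],[0,0,0]],
  [94,[0,0,1],[0,0,0]],
  [94,[0,0,-50],[0,0,0]],
])

```text
clock: 26.62
tool_pos: [0.6053, -0.2643, 0.1439]
ee_rot: [-0.0, 1.0, 0.002, -0.003]
ft_force: [-0.6, 0.2, 0.3]
width: 0.0847
finger_force: 0.0
```

Call:
step_arm([
  [94,[0,0,-60],[0,0,0]],
  [94,[50,30,-90],[0,0,0]],
  [94,[100,60,-90],[0,0,0]],
  [94,[150,90,-90],[0,0,0]],
  [94,[190,110,-90],[0,0,0]],
])

```text
clock: 27.25
tool_pos: [0.415, -0.154, 0.2372]
ee_rot: [-0.0, 1.0, -0.0, 0.0]
ft_force: [0.1, -0.6, 0.3]
width: 0.0937
finger_force: 0.0
```

Run:
```python
from h import *
a=save('scene','s1.png'); 
cv2.imwrite('pics/fin.png',cv2.resize(a[100:350,180:500,::-1],(768,600),interpolation=cv2.INTER_CUBIC))
for n,p in [('black',[.608,.026,.162]),('purple',[.607,-.265,.114])]: print(n,proj('scene',p),brass(a,proj('scene',p),25))
```

```text
black [307.8292113  192.84261928] (array([308. , 192.5]), 4.272101879119873)
purple [209.6288267  134.30012074] (array([210., 134.]), 3.1623775959014893)
```

View pics/fin.png

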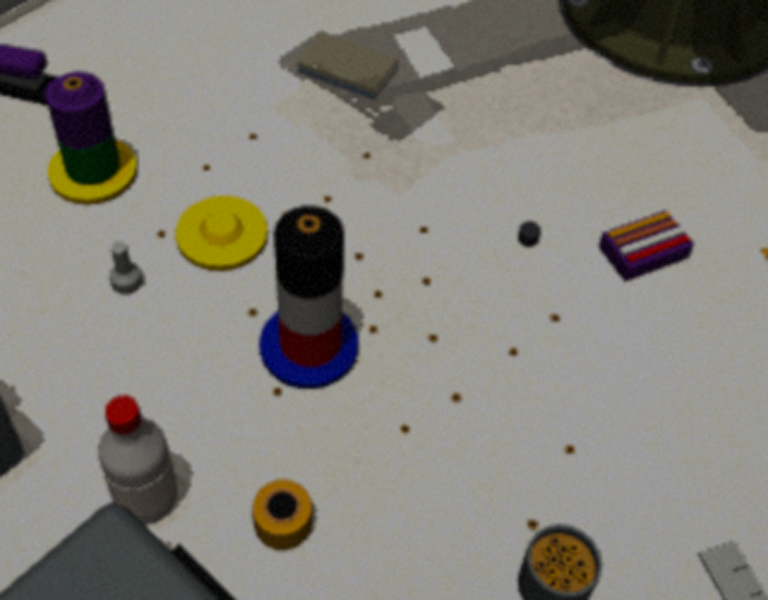

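Both stacks stand straight and fully seated: the top eyelets are within half a pixel of where they should be, at (308,192.5) and (210,134). The full pot is where it was, so I'm handing in.

```bash
python3 -c "
from bench import arm
print(arm.finish_job())"
```

```text
the job is handed in; nothing more can be done
None
```

I handed the job in at about 27 s: red, white and black are stacked on the blue stand and green and purple on the right-hand yellow stand, all seated and released, and the full pot wasn't moved.

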